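Preset the part counter to 4 and cover its wheel

ROBOT

A 7-joint arm with a two-finger parallel gripper is mounted at the origin on a cart in front of the work surface, level with it; the furniture and walls round the work are solid. World frame = base frame: x ahead of the robot, y to its left, z up, the work surface at z = 0. Lengths are in m, angles in rad, forces in N, time in s.
With the tool pointing down it reaches from about 0.4 to 0.85 m from the base axis. Payload 4.5 kg.
Tool frame: the origin (TCP) lies at the very end of the fingers, on their centre line; the grasp point (between the pads) lies 19 mm behind it; z points along the fingers, y is the line along which they close (so a half turn about z gives the same grasp; the last joint's range is limited). The gripper opens to 88 mm and grips with 3 to 60 N. Pads are 18 mm wide; open, the fingers measure 123 mm over their backs; the gripper's body (75 mm by 187 mm) begins 45 mm behind the grasp point.
Start: joints at [1.262, 0.689, -0.195, 1.565, 0.157, 0.902, -0.215], TCP at [0.21, -0.589, 0.239] pointing down, gripper open.
Joint ranges: [-3.01, 3.01], [-0.46, 2.08], [-1.47, 1.51], [0.13, 2.56], [-1, 4.14], [0.04, 2.09], [-2.66, 2.66]. Speed limits (rad/s): [2.57, 2.57, 3.14, 3.14, 3.14, 3.14, 3.14].

INTERFACE

Orientations are given as a unit quaternion [x, y, z, w].
In Python, from plant import r gives the robot as it stands. The module is installed in compiled form; this text tells all that it offers.
- The arm moves only by the tool step_arm, never from a script. Its argument "increments" is a list of rows, each a list of 2 entries, a list of its own where there are three numbers: the shift along the world's x, y, z in cm, then the turn, a rotation vector about the world's x, y, z in degrees. A call has exactly 10 rows; each row shifts and turns the commanded pose from where the row before left it; what a row does not reach is not made up. A row lasts 1/10 s, in which the tool goes at most 50 mm and 8.59 degrees, less where a joint would pass 70% of its speed; a pose out of reach is approached as far as the arm can. A call is refused whole if a number of a shift passes 5 or a number of a turn 8.59, either way. A call with a gripper value outside its range is refused whole. "fingers" is the opening, from 0 (shut) to 1 (fully open), set as the call begins (left out, the last holds). The fingers move at their own pace and stop on an object; "grip_force" is the grip in N (left out, the last holds). Time passes only in rows, so rows that do not move let the fingers close, or fill a call up. It gives the time, the measured TCP pose, the force, the opening and the grip force at its end, in the units of the state.
- r.get_state(): the state, without advancing time (a new reading comes with each control period).
- r.snapshot(name): name is "scene" or "top"; returns (picture, depth): 480x640x3 uint8, red, green, blue; 480x640 float32, m along the optical axis (not along the pixel's ray), 0 where there is no reading.
- r.calibration(name): a dict with "fov_y" (degrees; the focal length in pixels is half the picture's height over the tangent of half this angle, whatever the lens; pixels are square), "cx", "cy" (the principal point, pixels), "k1" (the pictures are not rectified: a ray, as slopes to the right and down, at radius r is drawn at 1 + k1 r^2 times it, then the intrinsics apply), "R" (3x3) and "t" (3): a world point X has camera coordinates R X + t. Camera axes: x right, y down, z forward; pixel columns grow to the right and rows downward; lengths in m; the calibration is good to about 2 mm. A picture is of the moment at which its call begins. calibration takes no time and is no camera call.
- r.finish_job(): hands the job in; it is judged then, once.
The state is a dict: "clock": time; "q": joint angles; "qd": joint speeds; "joint_torque": joint torques, N m; "tool_pos": TCP position; "eef_rot": TCP orientation; "contact_force": force on the tool from outside, world axes, zero at the start; "moment": the same for the moment, N m; "opening": opening from 0.0 (shut) to 1.0 (fully open); "finger_force": force on a finger pad.
Only numpy, scipy, OpenCV 4.12 (cv2) and the standard library are available. Lean on these libraries where they do the work, as an engineer would, in place of code of your own. Each camera call takes 0.05 s, during which the arm holds its last target. There are 200 camera calls.

TASK

Preset the part counter for the next kit: drag its ribbed thumb wheel round with a light fingertip until the whole figure 4 stands in the middle of the window, then slide the guard sideways fully home over the wheel. Treat the counter gently, pushing with no more than 20 N and never clamping its parts hard, and leave the other things on the desk where they are.

Things in the scene. Friction and masses are not known exactly. Their poses are not given: they have to be found in the camera images.
- counter: Grey preset counter screwed to the desk. Origin: underside of the 8 mm base plate, below the axle; +z up, -x the front, y along the axle. Plate x -65..65, y -73..142 mm. A round hood at y -64..-6 mm (100 mm diameter, top 110 mm up) hides the number drum; the bare thumb wheel is on its +y side. Over 20 N on any part is too much; a hard squeeze in a gripper counts too.
- window (a point): Centre of the number window, 24 mm high and 30 mm wide, in the hood's upper front, facing up and to the front (35 degrees off vertical). It shows the white drum with black figures 0 to 9, each 14 mm high; a small index mark at either side shows the middle. Nominal, in the counter's frame: x -24, y -35, z 95 mm. Axes as the counter's.
- wheel_top (a point): Nominal top of the ribbed black thumb wheel (84 mm diameter, 26 mm wide along y): counter x 0, y 47, z 102 mm. Real hood and wheel stand up to 8 mm higher or lower, by unit, unreported: feel for it. Its axle is sprung: 2 N preload, then 4 N per mm pressed down, hard stop at 3.5 mm.
- axle (a point): Centre of the axle, 60 mm over the desk (nominal). The wheel is driven by pressing a shut fingertip on its top and dragging along the counter's x, flat strokes of some 35 mm. Turning takes 4 to 6 N at the rim: pressed too lightly the tip slips, about 10 N is good. Slip varies, so check the turn after each stroke.
- count_wheel (a joint): Turn of thumb wheel and number drum, which turn as one (rad). Figure n is in the middle of the window at 0.6283 n (4: 2.513). Grows, and the figures count up, as the wheel's top moves to the front (-x of the counter). Starts between 0.1 and 1.2. Friction holds it where it is left; end stops at -0.3 and 5.9.
- guard (a joint): Travel (m) of the grey sheet guard, a hood open below and toward -y, that slides toward the counter's -y: 0 open, 0.066 fully home over the wheel, against a hard stop. At 0 it spans y 134 (flat outer wall, to push on) to 92, x -56..56, z 14..120 mm. Takes about 3 N and stays where left. Starts within 8 mm of open.
- pent_hut: Bystander, loose: grey model hut with a sloping roof, 46 x 43 x 60 mm; origin at the centre of its underside. To be left where it stands.
- dropper: Bystander, loose: small brown dropper bottle with white tip, 25 mm across, 82 mm tall; origin at the centre of its underside. To be left where it stands.
- glue: Bystander, loose: small glue bottle with white nozzle, 23 mm across, 90 mm tall; origin at the centre of its underside. To be left where it stands.
- lamp_post: Bystander, loose: black model lamp post, 25 mm across, 100 mm tall; origin at the centre of its underside. To be left where it stands.
- relay: Bystander, loose: grey model relay case, 84 x 56 x 31 mm; origin at the centre of its underside. To be left where it stands.
- tape: Bystander, loose: roll of black tape, 62 mm across, 19 mm high; origin at the centre of its underside. To be left where it stands.
- green_part: Bystander, loose: green trumpet-shaped printed part, 38 x 114 x 38 mm, lying; origin at the centre of its underside. To be left where it stands.

How it is judged:
On the way, in this order (a step that is already met when the one before it is completed fails the run):
1. the figure 4 stands in the window, the guard still clear of the wheel (value of joint count_wheel between 2.383 and 2.643 rad and value of joint guard below 0.028 m), for 0.3 s.
2. the guard is fully home over the wheel (value of joint guard above 0.063 m), for 0.2 s.
At the end, for the whole second after the job is handed in: Figure 4 is in the middle of the window (wheel at 2.513 rad within 0.13 rad, so the whole figure is seen) and the guard is home over the wheel (at 63 mm or more of its 66 mm) (value of joint count_wheel between 2.383 and 2.643 rad and value of joint guard above 0.063 m); the robot touches nothing.
It fails at once if the counter, its wheel or its guard is loaded with more than 20 N (contact force between anything else and counter above 20 N).
It fails at once if a bystander is moved by more than 20 mm (distance of any of pent_hut, dropper, glue, lamp_post, relay, tape, green_part from where it was at the start of the episode above 0.02 m).
It also fails if it takes over 69 s, if anything falls off the work surface, if the arm or the gripper's body presses on something with over 40 N, if the wrist force passes 120 N, or if a joint passes its speed limit or range.

## Working session

There is one attempt and no reset: what is moved stays moved. The work goes in short steps, Python scripts to look and compute and a tool call to move; the robot and the scene stay as the last step left them, time stands still between calls to the robot, and variables do not carry over. Pictures are saved under pics/ and viewed, at most 10 in all, crops included, and the job is handed in when it is done.

Besides the shell and the picture viewer there is one more tool, called after "Request:" as a command line: name --argument value ..., lists and objects as JSON in quotes. step_arm: Moves the arm, as the interface text tells. Its arguments: {"type":"object","properties":{"increments":{"type":"array","items":{"type":"array"}},"fingers":{"type":"number"},"grip_force":{"type":"number"}},"required":["increments"]}

```bash
mkdir -p pics; cat > h.py <<'E'
import numpy as np,cv2
from plant import r
def cal(n):
    c=r.calibration(n);f=240/np.tan(np.radians(c['fov_y'])/2)
    return c,f
def undist(n,uv):
    c,f=cal(n);d=(np.asarray(uv,float)-[c['cx'],c['cy']])/f
    s=d.copy()
    for _ in range(20): s=d/(1+c['k1']*(s**2).sum(-1,keepdims=True))
    return s
def pts(n,uv,z):  # depth z -> world
    c,f=cal(n);s=undist(n,uv);z=np.asarray(z)[...,None]
    return (np.concatenate([s*z,z],-1)-c['t'])@np.array(c['R'])
def plane(n,uv,h):
    c,f=cal(n);R=np.array(c['R']);o=-R.T@c['t'];s=undist(n,uv)
    d=np.concatenate([s,np.ones(s.shape[:-1]+(1,))],-1)@R
    return o+d*((h-o[2])/d[...,2])[...,None]
def cloud(n,dep):
    v,u=np.mgrid[:480,:640];return pts(n,np.stack([u,v],-1),dep)
def proj(n,X):
    c,f=cal(n);p=np.asarray(X)@np.array(c['R']).T+c['t'];s=p[...,:2]/p[...,2:]
    return s*(1+c['k1']*(s**2).sum(-1,keepdims=True))*f+[c['cx'],c['cy']]
E
python3 - <<'E'
from h import *
for n in("scene","top"):
    p,d=r.snapshot(n);cv2.imwrite(f"pics/{n}0.png",p[...,::-1]);np.savez(f"{n}0.npz",p=p,d=d)
    c,f=cal(n);print(n,f,c['k1'],-np.array(c['R']).T@c['t'])
s=r.get_state();print({k:np.round(v,3) for k,v in s.items()})
E
```

```text
scene 568.7504502177878 -0.14794870803678625 [ 0.28192832 -0.93544369  0.61900544]
top 462.5780951272013 -0.03744645999094991 [ 0.4785377  -0.20570955  0.9367331 ]
{'clock': np.float64(0.1), 'q': array([ 1.262,  0.69 , -0.195,  1.566,  0.157,  0.903, -0.215]), 'qd': array([-0.001, -0.001, -0.   , -0.003,  0.   ,  0.   , -0.001]), 'joint_torque': array([-4.0000e-03, -5.2850e+01, -1.2720e+00, -1.5384e+01, -5.3000e-02,
        2.0000e-03,  0.0000e+00]), 'tool_pos': array([ 0.21 , -0.588,  0.238]), 'eef_rot': array([ 0.985,  0.171, -0.   , -0.001]), 'contact_force': array([0.585, 0.501, 0.245]), 'moment': array([0.057, 0.057, 0.005]), 'finger_force': np.float64(0.0), 'opening': np.float64(1.0)}
```

View pics/scene0.png

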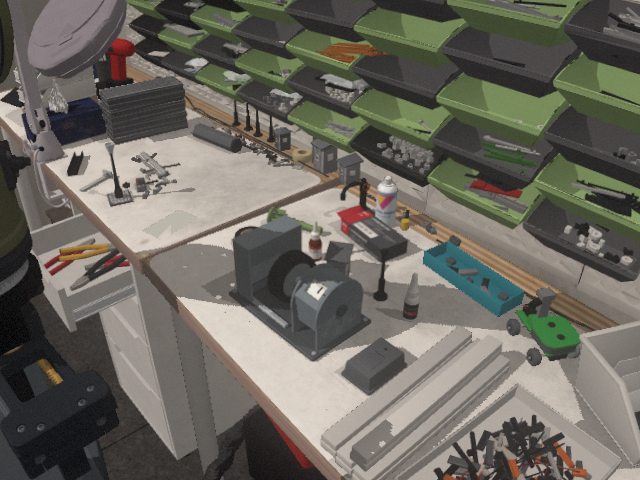

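View pics/top0.png

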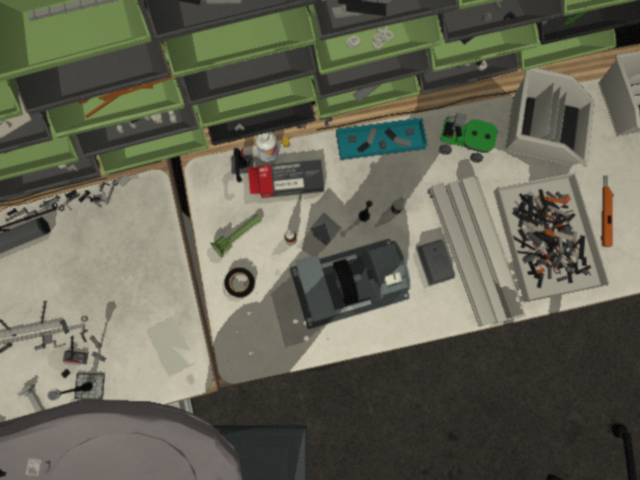

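Scene: the counter has its guard at (268,255), wheel at (292,270) and window at (317,290). Top: guard at (310,290), wheel at (346,283), window at (392,279).

```bash
python3 - <<'E'
from h import *
D=np.load("top0.npz");p,d=D['p'],D['d'];P=cloud("top",d)
# base axes
for uv in[(240,282),(350,283),(440,260),(320,230),(290,236),(365,210),(397,204),(237,232)]:
    print(uv,np.round(P[uv[1],uv[0]],3))
box=np.zeros((480,640),bool);box[232:335,282:418]=1
for lo,hi in[(.085,.135),(.004,.02)]:
    m=box&(P[...,2]>lo)&(P[...,2]<hi)&(d>0)
    k,l,s,c=cv2.connectedComponentsWithStats(m.astype(np.uint8))
    for i in range(1,k):
        if s[i,4]>60:
            q=P[l==i];ra=cv2.minAreaRect(q[:,:2].astype(np.float32)*1000)
            print(lo,s[i],np.round(q.mean(0),3),'z',np.round(np.percentile(q[:,2],[5,50,98]),3),np.round(ra[0],1),np.round(ra[1],1),round(ra[2],1))
m=box&(P[...,2]>.004)&(d>0)
ra=cv2.minAreaRect(P[m][:,:2].astype(np.float32)*1000);print(ra,cv2.boxPoints(ra))
a=cv2.resize(p[225:340,275:425],None,fx=5,fy=5,interpolation=cv2.INTER_CUBIC)[...,::-1]
S=np.load("scene0.npz")['p'];b=cv2.resize(S[265:325,285:360],(800-750+700,575)[:2] if 0 else (600,480),interpolation=cv2.INTER_CUBIC)[...,::-1]
cv2.imwrite("pics/w0.png",np.clip(b*1.3,0,255))
E
```

```text
(240, 282) [ 0.579 -0.056 -0.001]
(350, 283) [ 0.566 -0.271  0.106]
(440, 260) [ 0.62  -0.457  0.03 ]
(320, 230) [ 0.675 -0.218  0.054]
(290, 236) [ 0.662 -0.16   0.06 ]
(365, 210) [ 0.718 -0.308  0.047]
(397, 204) [ 0.728 -0.371  0.054]
(237, 232) [ 0.678 -0.051  0.024]
0.085 [ 367  241   44   54 1444] [ 0.596 -0.344  0.099] z [0.087 0.099 0.111] [ 597.1 -344.7] [88.2 59. ] 15.9
0.085 [ 296  255   40   67 1514] [ 0.556 -0.209  0.12 ] z [0.118 0.12  0.123] [ 557.2 -208.3] [112.1  43.1] 16.4
0.085 [335 261  24  40 553] [ 0.573 -0.266  0.098] z [0.087 0.099 0.105] [ 574.3 -265.8] [71.4 27. ] 16.8
0.004 [ 290  238  120   91 3003] [ 0.57  -0.275  0.009] z [0.005 0.008 0.015] [ 577.  -277.8] [131.4 216.1] 16.5
((578.833740234375, -280.10296630859375), (275.02392578125, 207.224365234375), 89.85143280029297) [[ 474.86533 -417.3458 ]
 [ 682.089   -417.88315]
 [ 682.8021  -142.86014]
 [ 475.5785  -142.32278]][ WARN:0@0.340] global loadsave.cpp:1063 imwrite_ Unsupported depth image for selected encoder is fallbacked to CV_8U.
```

View pics/w0.png

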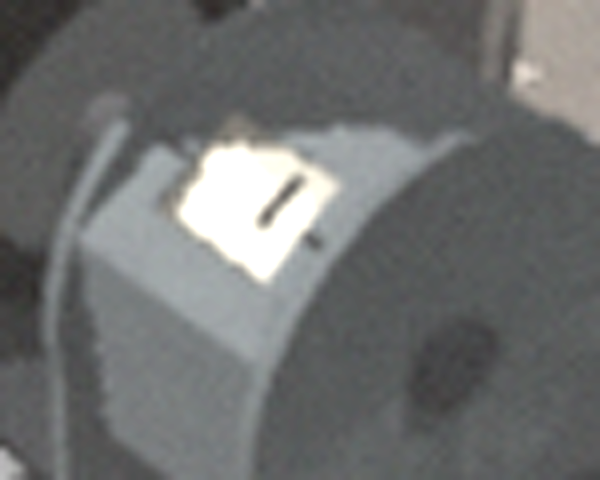

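The window shows a 1, near the middle. The counter's yaw is about 16.5°, with its origin at about (0.587, -0.311). The guard is about 6 mm on from open, and the wheel and hood measurements match the given sizes. I'll move above the wheel with the fingers shut and tool y along the counter's x.

Request:
step_arm --increments '[[[1.9,1.6,-0.2],[0,0,4.34]],[[1.9,1.6,-0.2],[0,0,4.34]],[[1.9,1.6,-0.2],[0,0,4.34]],[[1.9,1.6,-0.2],[0,0,4.34]],[[1.9,1.6,-0.2],[0,0,4.34]],[[1.9,1.6,-0.2],[0,0,4.34]],[[1.9,1.6,-0.2],[0,0,4.34]],[[1.9,1.6,-0.2],[0,0,4.34]],[[1.9,1.6,-0.2],[0,0,4.34]],[[1.9,1.6,-0.2],[0,0,4.34]]]' --fingers 0 --grip_force 5

```text
clock: 1.1
tool_pos: [0.4019, -0.4267, 0.2187]
eef_rot: [0.851, 0.526, 0.0, 0.0]
contact_force: [0.1, 0.5, -0.5]
opening: 0.112
finger_force: 0.0
```

Request:
step_arm --increments '[[[1.9,1.66,-0.4],[0,0,4.34]],[[1.9,1.66,-0.4],[0,0,4.34]],[[1.9,1.66,-0.4],[0,0,4.34]],[[1.9,1.66,-0.4],[0,0,4.34]],[[1.9,1.66,-0.4],[0,0,4.34]],[[1.9,1.66,-0.4],[0,0,4.34]],[[1.9,1.66,-0.4],[0,0,4.34]],[[1.9,1.66,-0.4],[0,0,4.34]],[[1.9,1.66,-0.4],[0,0,4.34]],[[1.9,1.66,-0.4],[0,0,4.34]]]'

```text
clock: 2.1
tool_pos: [0.5914, -0.2603, 0.1785]
eef_rot: [0.596, 0.803, 0.0, 0.0]
contact_force: [0.6, 0.4, -0.2]
opening: 0.005
finger_force: 0.0
```

Request:
step_arm --increments '[[[-0.2,-0.05,-1.0],[0,0,0]],[[-0.2,-0.05,-1.0],[0,0,0]],[[0,0,-1.0],[0,0,0]],[[0,0,-1.0],[0,0,0]],[[0,0,-1.0],[0,0,0]],[[0,0,-0.5],[0,0,0]],[[0,0,-0.3],[0,0,0]],[[0,0,-0.3],[0,0,0]],[[0,0,-0.2],[0,0,0]],[[0,0,0],[0,0,0]]]'

```text
clock: 3.1
tool_pos: [0.5862, -0.2636, 0.1157]
eef_rot: [0.599, 0.801, 0.0, 0.0]
contact_force: [0.0, -0.1, 0.7]
opening: 0.004
finger_force: 0.0
```

Request:
step_arm --increments '[[[0,0,-0.05],[0,0,0]],[[0,0,-0.05],[0,0,0]],[[0,0,-0.05],[0,0,0]],[[0,0,-0.05],[0,0,0]],[[0,0,-0.05],[0,0,0]],[[0,0,-0.05],[0,0,0]],[[0,0,-0.05],[0,0,0]],[[0,0,0],[0,0,0]],[[0,0,0],[0,0,0]],[[0,0,0],[0,0,0]]]'

```text
clock: 4.1
tool_pos: [0.5862, -0.2636, 0.1123]
eef_rot: [0.599, 0.801, 0.0, 0.0]
contact_force: [-0.1, -0.1, -0.6]
opening: 0.007
finger_force: 0.0
```

Request:
step_arm --increments '[[[0,0,-0.05],[0,0,0]],[[0,0,-0.05],[0,0,0]],[[0,0,-0.05],[0,0,0]],[[0,0,-0.05],[0,0,0]],[[0,0,-0.05],[0,0,0]],[[0,0,-0.05],[0,0,0]],[[0,0,0],[0,0,0]],[[0,0,0],[0,0,0]],[[0,0,0],[0,0,0]],[[0,0,0],[0,0,0]]]'

```text
clock: 5.1
tool_pos: [0.5861, -0.2636, 0.1093]
eef_rot: [0.599, 0.801, 0.0, 0.0]
contact_force: [0.8, -0.2, 0.3]
opening: 0.007
finger_force: 0.0
```

Request:
step_arm --increments '[[[0,0,-0.05],[0,0,0]],[[0,0,-0.05],[0,0,0]],[[0,0,-0.05],[0,0,0]],[[0,0,-0.05],[0,0,0]],[[0,0,0],[0,0,0]],[[0,0,0],[0,0,0]],[[0,0,0],[0,0,0]],[[0,0,0],[0,0,0]],[[0,0,0],[0,0,0]],[[0,0,0],[0,0,0]]]'

```text
clock: 6.1
tool_pos: [0.5861, -0.2637, 0.1072]
eef_rot: [0.599, 0.801, 0.0, 0.0]
contact_force: [-0.0, -0.3, -0.3]
opening: 0.006
finger_force: 0.0
```

Request:
step_arm --increments '[[[0,0,-0.05],[0,0,0]],[[0,0,-0.05],[0,0,0]],[[0,0,-0.05],[0,0,0]],[[0,0,-0.05],[0,0,0]],[[0,0,0],[0,0,0]],[[0,0,0],[0,0,0]],[[0,0,0],[0,0,0]],[[0,0,0],[0,0,0]],[[0,0,0],[0,0,0]],[[0,0,0],[0,0,0]]]'

```text
clock: 7.1
tool_pos: [0.5861, -0.2637, 0.1053]
eef_rot: [0.599, 0.801, 0.0, 0.0]
contact_force: [0.3, 0.1, 0.3]
opening: 0.007
finger_force: 0.0
```

```bash
python3 -c "
from plant import r
s=r.get_state();print(s['contact_force'],s['tool_pos'])"
```

```text
[0.34031957 0.07463195 0.26922832] [ 0.58612842 -0.26365515  0.10526273]
```

Request:
step_arm --increments '[[[0,0,-0.05],[0,0,0]],[[0,0,-0.05],[0,0,0]],[[0,0,-0.05],[0,0,0]],[[0,0,0],[0,0,0]],[[0,0,0],[0,0,0]],[[0,0,0],[0,0,0]],[[0,0,0],[0,0,0]],[[0,0,0],[0,0,0]],[[0,0,0],[0,0,0]],[[0,0,0],[0,0,0]]]'

```text
clock: 8.1
tool_pos: [0.5861, -0.2636, 0.1038]
eef_rot: [0.599, 0.801, 0.0, 0.0]
contact_force: [-0.6, -0.2, -0.2]
opening: 0.006
finger_force: 0.2
```

Request:
step_arm --increments '[[[0,0,-0.05],[0,0,0]],[[0,0,-0.05],[0,0,0]],[[0,0,-0.05],[0,0,0]],[[0,0,0],[0,0,0]],[[0,0,0],[0,0,0]],[[0,0,0],[0,0,0]],[[0,0,0],[0,0,0]],[[0,0,0],[0,0,0]],[[0,0,0],[0,0,0]],[[0,0,0],[0,0,0]]]'

```text
clock: 9.1
tool_pos: [0.5862, -0.2635, 0.1023]
eef_rot: [0.599, 0.801, 0.0, 0.0]
contact_force: [-1.7, 1.7, 4.2]
opening: 0.006
finger_force: 2.3
```

Request:
step_arm --increments '[[[0,0,-0.05],[0,0,0]],[[0,0,-0.05],[0,0,0]],[[0,0,0],[0,0,0]],[[0,0,0],[0,0,0]],[[0,0,0],[0,0,0]],[[0,0,0],[0,0,0]],[[0,0,0],[0,0,0]],[[0,0,0],[0,0,0]],[[0,0,0],[0,0,0]],[[0,0,0],[0,0,0]]]'

```text
clock: 10.1
tool_pos: [0.5862, -0.2634, 0.1016]
eef_rot: [0.599, 0.801, 0.0, 0.0]
contact_force: [-1.7, 2.3, 6.6]
opening: 0.008
finger_force: 3.3
```

Request:
step_arm --increments '[[[0,0,-0.04],[0,0,0]],[[0,0,-0.04],[0,0,0]],[[0,0,0],[0,0,0]],[[-0.24,-0.07,0],[0,0,0]],[[-0.24,-0.07,0],[0,0,0]],[[-0.24,-0.07,0],[0,0,0]],[[-0.24,-0.07,0],[0,0,0]],[[0,0,0],[0,0,0]],[[0,0,0],[0,0,0]],[[0,0,0],[0,0,0]]]'

```text
clock: 11.1
tool_pos: [0.5797, -0.2653, 0.1017]
eef_rot: [0.598, 0.801, 0.002, 0.002]
contact_force: [1.9, 3.2, 7.4]
opening: 0.005
finger_force: 3.5
```

```bash
python3 - <<'E'
from h import *
p,d=r.snapshot("scene");np.savez("scene1.npz",p=p,d=d)
b=cv2.resize(p[245:335,265:375],(733,600),interpolation=cv2.INTER_CUBIC)[...,::-1]
cv2.imwrite("pics/w1.png",b)
E
```

```text
(no output)
```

View pics/w1.png

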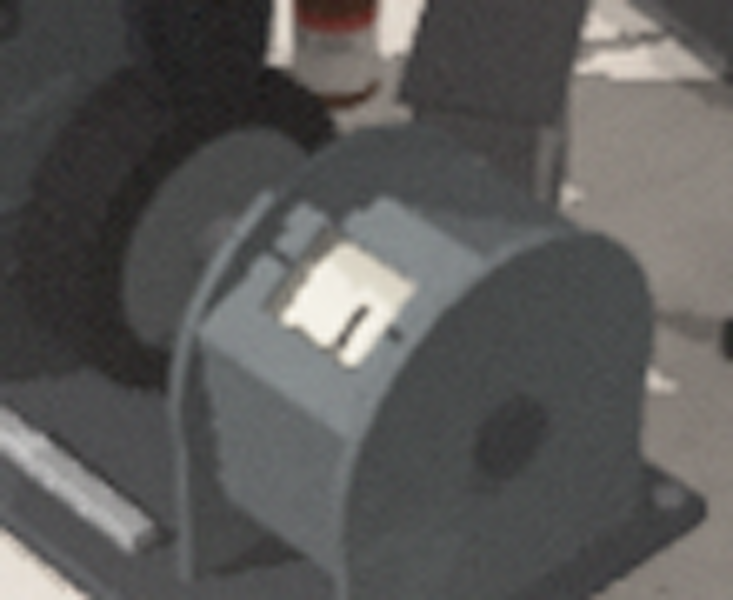

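The drag works: the 1 has moved forward, now at (353,325) in the crop against the index mark at (396,333). I'll continue the stroke.

Request:
step_arm --increments '[[[-0.24,-0.07,-0.04],[0,0,0]],[[-0.28,-0.08,0],[0,0,0]],[[-0.28,-0.08,0],[0,0,0]],[[-0.28,-0.08,0],[0,0,0]],[[-0.28,-0.08,0],[0,0,0]],[[-0.28,-0.08,0],[0,0,0]],[[-0.28,-0.08,0],[0,0,0]],[[0,0,0],[0,0,0]],[[0,0,0],[0,0,0]],[[0,0,0],[0,0,0]]]'

```text
clock: 12.15
tool_pos: [0.5599, -0.2713, 0.101]
eef_rot: [0.598, 0.801, 0.002, 0.002]
contact_force: [1.5, 1.4, 6.6]
opening: 0.001
finger_force: 3.0
```

```bash
cat > drum.py <<'E'
from h import *
import sys
# for black figure pixels in window: angle on drum by ray/cylinder
O=np.array([.5868,-.3109,0]);X=np.array([.959,.284,0]);Y=np.array([-.284,.959,0])
def drum(n,p,R=.044,axz=.062):
    # window ROI by projecting the window corners, drum pixels
    c,f=cal(n);o=-np.array(c['R']).T@c['t']
    v,u=np.mgrid[:480,:640];s=undist(n,np.stack([u,v],-1));d=np.concatenate([s,np.ones((480,640,1))],-1)@np.array(c['R'])
    a=O+[0,0,axz];ox,oz=(o-a)@X,(o-a)[2];dx,dz=d@X,d[...,2]
    A=dx**2+dz**2;B=ox*dx+oz*dz;C=ox**2+oz**2-R*R;D=B*B-A*C
    t=(-B-np.sqrt(np.maximum(D,0)))/A;x,z=ox+t*dx,oz+t*dz;y=(o-O)@Y+t*(d@Y)
    th=np.arctan2(-x,z)-np.radians(35)   # from window middle, + to front
    roi=(D>0)&(abs(th)<.33)&(y>-.052)&(y<-.018)
    return roi,th,y
def show(n,p,k):
    roi,th,y=drum(n,p);g=p.max(-1).astype(float)
    # rectified: rows = th (back at top), cols= -y
    H,W=70,70;tt=np.linspace(-.45,.45,H);yy=np.linspace(-.012,-.058,W)
    T,Yg=np.meshgrid(tt,yy,indexing='ij');al=T+np.radians(35)
    P=O+[0,0,.062]+(-np.sin(al)*.044)[...,None]*X+Yg[...,None]*Y+(np.cos(al)*.044)[...,None]*[0,0,1]
    m=proj(n,P).astype(np.float32)
    im=cv2.remap(p,m[...,0],m[...,1],cv2.INTER_CUBIC)[...,::-1]
    gi=im.max(-1).astype(float);w=gi>120
    return im
E
python3 - <<'E'
from drum import *
out=[]
p1,_=r.snapshot("scene");p2,_=r.snapshot("top");np.savez("s2.npz",p1=p1,p2=p2)
for n,p in(("scene",np.load("scene0.npz")['p']),("top",np.load("top0.npz")['p']),("scene",np.load("scene1.npz")['p']),("scene",p1),("top",p2)):
    out.append(cv2.copyMakeBorder(show(n,p,0),0,0,0,5,cv2.BORDER_CONSTANT,value=(0,0,255)))
cv2.imwrite("pics/d.png",cv2.resize(np.hstack(out),None,fx=2.1,fy=5,interpolation=cv2.INTER_NEAREST))
E
```

```text
(no output)
```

View pics/d.png

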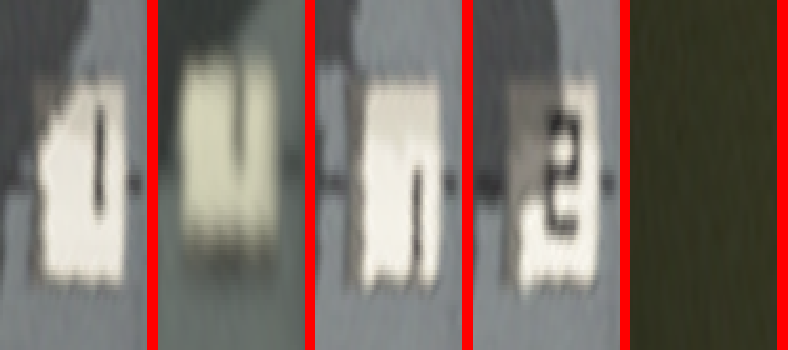

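Start was about 0.55 rad. The wheel now shows a 2 at about 1.22 rad with no slip, so 1.29 rad (54 mm) remain, in two strokes.

Request:
step_arm --increments '[[[0,0,-0.0],[0,0,0]],[[0,0,0.5],[0,0,0]],[[0,0,0.5],[0,0,0]],[[1.0,0.3,0],[0,0,0]],[[1.0,0.3,0],[0,0,0]],[[0.9,0.25,0],[0,0,0]],[[0,0,-0.4],[0,0,0]],[[0,0,-0.3],[0,0,0]],[[0,0,-0.15],[0,0,0]],[[0,0,-0.15],[0,0,0]]]'

```text
clock: 13.25
tool_pos: [0.5869, -0.2625, 0.1007]
eef_rot: [0.599, 0.801, 0.001, 0.0]
contact_force: [-0.4, 3.4, 10.1]
opening: 0.006
finger_force: 4.5
```

Request:
step_arm --increments '[[[0,0,0],[0,0,0]],[[-0.24,-0.07,0],[0,0,0]],[[-0.3,-0.09,0],[0,0,0]],[[-0.35,-0.1,0],[0,0,0]],[[-0.35,-0.1,0],[0,0,0]],[[-0.35,-0.1,0],[0,0,0]],[[-0.35,-0.1,0],[0,0,0]],[[-0.35,-0.1,0],[0,0,0]],[[-0.35,-0.1,0],[0,0,0]],[[0,0,0],[0,0,0]]]'

```text
clock: 14.25
tool_pos: [0.5617, -0.2703, 0.1014]
eef_rot: [0.599, 0.801, 0.002, 0.002]
contact_force: [2.3, 2.9, 6.5]
opening: 0.004
finger_force: 3.0
```

```bash
python3 - <<'E'
from drum import *
p1,_=r.snapshot("scene");np.savez("s3.npz",p1=p1);print(r.get_state()['contact_force'])
cv2.imwrite("pics/d3.png",cv2.resize(show("scene",p1,0),None,fx=5,fy=5,interpolation=cv2.INTER_NEAREST))
E
```

```text
[0.81512751 2.35787308 7.0717365 ]
```

View pics/d3.png

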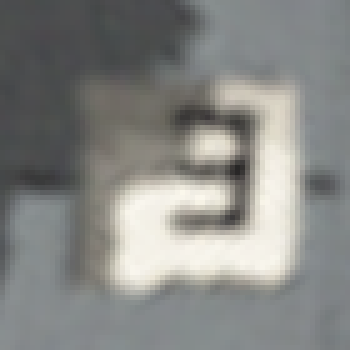

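The 3 is centred at row 167 against the true middle at about 188, so the angle is about 1.83 rad. 0.68 rad remains, one stroke of about 30 mm.

Request:
step_arm --increments '[[[0,0,0],[0,0,0]],[[0,0,0.5],[0,0,0]],[[0,0,0.5],[0,0,0]],[[1.0,0.3,0],[0,0,0]],[[1.0,0.3,0],[0,0,0]],[[0.95,0.25,0],[0,0,0]],[[0,0,-0.4],[0,0,0]],[[0,0,-0.3],[0,0,0]],[[0,0,-0.15],[0,0,0]],[[0,0,-0.15],[0,0,0]]]'

```text
clock: 15.3
tool_pos: [0.5899, -0.2617, 0.1006]
eef_rot: [0.599, 0.801, 0.001, 0.0]
contact_force: [-1.3, 1.6, 9.1]
opening: 0.004
finger_force: 3.9
```

Request:
step_arm --increments '[[[-0.2,-0.06,0],[0,0,0]],[[-0.3,-0.09,0],[0,0,0]],[[-0.35,-0.1,0],[0,0,0]],[[-0.35,-0.1,0],[0,0,0]],[[-0.35,-0.1,0],[0,0,0]],[[-0.35,-0.1,0],[0,0,0]],[[-0.35,-0.1,0],[0,0,0]],[[-0.35,-0.1,0],[0,0,0]],[[-0.35,-0.1,0],[0,0,0]],[[0,0,0],[0,0,0]]]'

```text
clock: 16.3
tool_pos: [0.5617, -0.2703, 0.1014]
eef_rot: [0.599, 0.801, 0.002, 0.002]
contact_force: [2.8, 2.2, 7.1]
opening: 0.005
finger_force: 2.9
```

```bash
python3 - <<'E'
from drum import *
p1,_=r.snapshot("scene");np.savez("s4.npz",p1=p1);print(r.get_state()['contact_force'])
cv2.imwrite("pics/d4.png",cv2.resize(show("scene",p1,0),None,fx=5,fy=5,interpolation=cv2.INTER_NEAREST))
E
```

```text
[1.1554417  2.35722258 6.52053891]
```

View pics/d4.png

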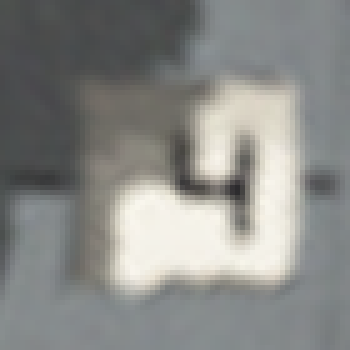

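The 4 is centred on the index marks. I'll lift off and go round to the guard's outer wall.

Request:
step_arm --increments '[[[0,0,0.4],[0,0,0]],[[0,0,1.6],[0,0,0]],[[0,0,2.5],[0,0,0]],[[0,0,2.5],[0,0,0]],[[-0.3,2.1,0],[0,0,0]],[[-0.3,2.1,0],[0,0,0]],[[-0.3,2.1,0],[0,0,0]],[[-0.3,2.1,0],[0,0,0]],[[-0.3,2.1,0],[0,0,0]],[[0,0,0],[0,0,0]]]'

```text
clock: 17.35
tool_pos: [0.5444, -0.163, 0.171]
eef_rot: [0.597, 0.802, 0.0, -0.001]
contact_force: [-0.8, 0.3, -0.9]
opening: 0.012
finger_force: 0.0
```

```bash
python3 - <<'E'
from drum import *
p1,_=r.snapshot("scene");p2,d=r.snapshot("top")
s=r.get_state();print(s['contact_force'],s['tool_pos'])
cv2.imwrite("pics/d5.png",cv2.resize(show("scene",p1,0),None,fx=5,fy=5,interpolation=cv2.INTER_NEAREST))
E
```

```text
[-0.27669193 -0.24370323  0.70631726] [ 0.54469647 -0.16706377  0.17052758]
```

View pics/d5.png

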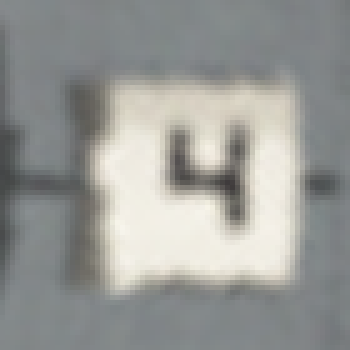

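The window is still good after release: the 4 spans rows 122–232 with the mark at about 183, so the angle is about 2.49 rad. Next I'll go down beside the wall and push in -y of the counter.

Request:
step_arm --increments '[[[-0.05,0.2,-1.5],[0,0,0]],[[0,0,-1.5],[0,0,0]],[[0,0,-1.5],[0,0,0]],[[0,0,-1.5],[0,0,0]],[[0,0,-1.5],[0,0,0]],[[0,0,-1.0],[0,0,0]],[[0,0,0],[0,0,0]],[[0.06,-0.2,0],[0,0,0]],[[0.06,-0.2,0],[0,0,0]],[[0,0,0],[0,0,0]]]'

```text
clock: 18.45
tool_pos: [0.5461, -0.1689, 0.0857]
eef_rot: [0.599, 0.801, 0.0, 0.001]
contact_force: [-0.2, -0.6, 0.4]
opening: 0.003
finger_force: 0.0
```

Request:
step_arm --increments '[[[0.06,-0.2,0],[0,0,0]],[[0.06,-0.2,0],[0,0,0]],[[0.06,-0.2,0],[0,0,0]],[[0.06,-0.2,0],[0,0,0]],[[0.06,-0.2,0],[0,0,0]],[[0.06,-0.2,0],[0,0,0]],[[0.06,-0.2,0],[0,0,0]],[[0.06,-0.2,0],[0,0,0]],[[0.06,-0.2,0],[0,0,0]],[[0,0,0],[0,0,0]]]'

```text
clock: 19.45
tool_pos: [0.5511, -0.1865, 0.085]
eef_rot: [0.599, 0.801, -0.0, 0.0]
contact_force: [-1.8, 0.7, 1.1]
opening: 0.002
finger_force: 1.0
```

Request:
step_arm --increments '[[[0.12,-0.39,0],[0,0,0]],[[0.12,-0.39,0],[0,0,0]],[[0.12,-0.39,0],[0,0,0]],[[0.12,-0.39,0],[0,0,0]],[[0.12,-0.39,0],[0,0,0]],[[0.12,-0.39,0],[0,0,0]],[[0.12,-0.39,0],[0,0,0]],[[0.12,-0.39,0],[0,0,0]],[[0.12,-0.39,0],[0,0,0]],[[0,0,0],[0,0,0]]]'

```text
clock: 20.45
tool_pos: [0.5621, -0.2224, 0.0849]
eef_rot: [0.599, 0.801, -0.0, 0.001]
contact_force: [-0.5, 0.3, 0.1]
opening: 0.01
finger_force: 0.3
```

Request:
step_arm --increments '[[[0.06,-0.2,0],[0,0,0]],[[0.06,-0.2,0],[0,0,0]],[[0.06,-0.2,0],[0,0,0]],[[0.06,-0.2,0],[0,0,0]],[[0,0,0],[0,0,0]],[[0,0,0],[0,0,0]],[[0,0,0],[0,0,0]],[[0,0,0],[0,0,0]],[[0,0,0],[0,0,0]],[[0,0,0],[0,0,0]]]'

```text
clock: 21.45
tool_pos: [0.5646, -0.2295, 0.0852]
eef_rot: [0.599, 0.801, 0.0, 0.001]
contact_force: [-0.5, -0.1, -0.5]
opening: 0.004
finger_force: 0.2
```

```bash
python3 - <<'E'
from drum import *
p1,_=r.snapshot("scene");p2,d=r.snapshot("top");cv2.imwrite("pics/g.png",cv2.resize(p1[200:360,200:400],None,fx=3.5,fy=3.5)[...,::-1])
E
```

```text
(no output)
```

View pics/g.png

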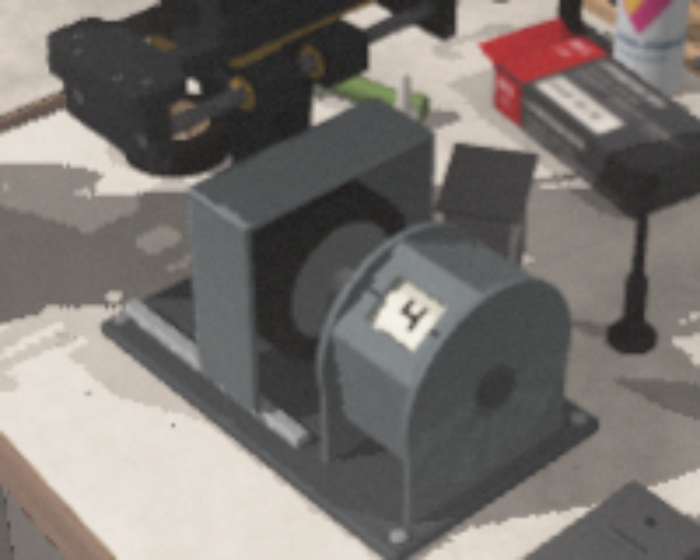

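The guard is over most of the wheel and the 4 still stands centred. I'll push the rest gently until it stops.

Request:
step_arm --increments '[[[0.06,-0.2,0],[0,0,0]],[[0.06,-0.2,0],[0,0,0]],[[0.03,-0.1,0],[0,0,0]],[[0.03,-0.1,0],[0,0,0]],[[0,0,0],[0,0,0]],[[0,0,0],[0,0,0]],[[0,0,0],[0,0,0]],[[0,0,0],[0,0,0]],[[0,0,0],[0,0,0]],[[0,0,0],[0,0,0]]]'

```text
clock: 22.55
tool_pos: [0.566, -0.2344, 0.0852]
eef_rot: [0.598, 0.801, 0.0, -0.0]
contact_force: [-1.1, 5.2, 4.5]
opening: 0.006
finger_force: 2.6
```

Request:
step_arm --increments '[[[0.03,-0.1,0],[0,0,0]],[[0.03,-0.1,0],[0,0,0]],[[0,0,0],[0,0,0]],[[0,0,0],[0,0,0]],[[0,0,0],[0,0,0]],[[0,0,0],[0,0,0]],[[0,0,0],[0,0,0]],[[0,0,0],[0,0,0]],[[0,0,0],[0,0,0]],[[0,0,0],[0,0,0]]]'

```text
clock: 23.55
tool_pos: [0.566, -0.2344, 0.0852]
eef_rot: [0.598, 0.801, 0.001, -0.002]
contact_force: [-2.8, 8.3, 6.1]
opening: 0.002
finger_force: 4.5
```

It is on the stop: force is up to about 9 N with no further motion. I'll back off, lift clear and verify.

Request:
step_arm --increments '[[[-0.15,0.5,0],[0,0,0]],[[-0.3,1.0,0],[0,0,0]],[[-0.6,2.0,0],[0,0,0]],[[-0.6,2.0,0],[0,0,0]],[[0,0,2.5],[0,0,0]],[[0,0,3],[0,0,0]],[[0,0,3],[0,0,0]],[[-1,3,1],[0,0,0]],[[-1,3,0],[0,0,0]],[[-1,3,0],[0,0,0]]]'

```text
clock: 24.55
tool_pos: [0.5203, -0.092, 0.1806]
eef_rot: [0.599, 0.8, 0.0, 0.001]
contact_force: [0.6, 0.7, 0.3]
opening: 0.006
finger_force: 0.0
```

```bash
python3 - <<'E'
from drum import *
p1,_=r.snapshot("scene");p2,d=r.snapshot("top");P=cloud("top",d)
L=(P-O);x,y,z=L@X,L@Y,P[...,2]
m=(abs(x)<.05)&(y>0)&(y<.16)&(z>.112)&(z<.135)&(d>0)
print(m.sum(),np.percentile(y[m],[1,5,50,95,99]))
P0=cloud("top",np.load("top0.npz")['d']);y0=(P0-O)@Y;x0=(P0-O)@X
m=(abs(x0)<.05)&(y0>0)&(y0<.16)&(P0[...,2]>.112)&(P0[...,2]<.135);print(np.percentile(y0[m],[1,5,50,95,99]))
s=r.get_state();print(s['contact_force'],s['tool_pos'])
a=cv2.resize(show("scene",p1,0),(400,400));b=cv2.resize(p1[220:340,220:340],(400,400))[...,::-1]
cv2.imwrite("pics/f.png",np.hstack([a,b]))
E
```

```text
1340 [0.02603619 0.02775002 0.04698801 0.06604319 0.06742103]
[0.08571483 0.08738956 0.10636551 0.12508607 0.12680733]
[0.59266632 1.43921749 0.02824121] [ 0.51931365 -0.0875987   0.18063409]
```

View pics/f.png

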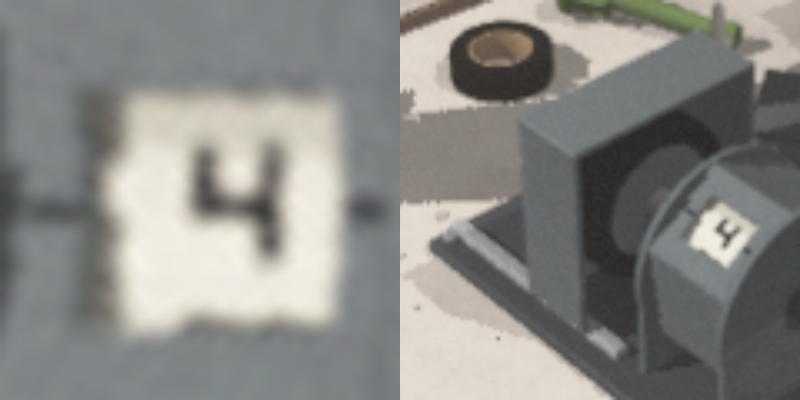

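The guard's centre is now at counter y = 47 mm, which matches 66 mm of travel, fully home. The 4 is centred and the tool is clear.

```bash
python3 -c "
from plant import r
print(r.finish_job())"
```

```text
the job is handed in; nothing more can be done
None
```

I handed the job in with the 4 centred in the window (wheel at about 2.49 rad), the guard fully home at about 66 mm, and the robot clear; readings between moves peaked near 10 N, and I steered clear of the bystanders but did not re-measure them.

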